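# Raise the phone stand over the jigsaw and hold it at full height

## Task

I want to photograph the jigsaw from above: draw the transport bolt on the foot of the phone stand fully back to its end stop, then squeeze the release button in the stand's head and, keeping it squeezed, pull the head straight up past the first stop to the second, topmost one. The stand does not lock up there by itself, so finish while still holding the head up against that stop with the button squeezed in, ready for me to tighten the clamp ring. Do not touch the phone, and leave the other things on the table where they are.

Things in the scene. Friction and masses are not known exactly. Their poses are not given: they have to be found in the camera images.
- stand: Phone stand, fixed to its spot: steel foot plate 12 mm thick, from x -178 to +70 mm and 70 mm to either side in y; upright tube, 36 mm in diameter, up to 160 mm, with a black clamp ring (47 mm in diameter, 136 to 162 mm high). Origin on the table under the tube's axis, z up. The transport bolt lies on the plate's -x side (about towards the robot); the boom with the phone reaches to +y.
- bolt_grip (a point): Middle of the transport bolt's upright black knob, moving with it: 72 mm above the table and, at bolt 0, 100 mm from the tube's axis towards the stand's -x. The knob is 28 mm long (stand's x) and 14 mm thick (y), top at 87 mm; the steel carriage below it is 20 mm thick in y, top at 54 mm. In line with the bolt, guide blocks 50 mm high stand at x -51 and -161 mm.
- bolt (a joint): Travel of the transport bolt (m): 0 is home in the tube (it starts within 6 mm of that), 0.035 is its end stop, drawn away from the tube along the stand's -x. It slides against about 2 N and stays where it is left. Until drawn some 15 mm it locks the column down.
- head_grip (a point): Middle of the black head block, on the tube's axis, 198 mm above the table with the column down (top 224 mm, underside 172 mm); rises with the column. The block is 34 mm along the stand's x, 30 mm along y. The boom, an 11 mm bar at 184 mm, leaves it on the +y side. Its x faces are clear for the fingers from above: one pad on the flat -x face, the other on the button in the +x face.
- button_face (a point): The middle of the outer face of the grey release button, which stands 9 mm proud of the head's +x face at the height of head_grip: 20 mm wide (stand's y), 30 mm high. Over head and button the width is 43 mm, 36 mm with the button squeezed fully in.
- button_slide (a joint): Travel of the release button (m): 0 out, 0.007 fully in, pressed towards the stand's -x against a spring (1.8 N at first, 6 N fully in). In by more than 4 mm it draws the catch pin out of its hole in the tube; let go, the pin springs out again and catches in the next hole.
- column_slide (a joint): Rise of column, head, boom and phone (m): 0 down, caught there by the pin; 0.05 first stop, a hole where the pin catches if the button is let go (squeezed, it runs past); 0.10 second stop, the solid end of travel. Nothing locks there: let go, it sinks to the first stop. All that rises weighs about 0.5 kg; friction 1.5 N.
- phone: The phone, a black slab 148 (stand's x) x 72 x 9 mm lying level in its clamp at the end of the boom, its middle 214 mm from the tube's axis towards the stand's +y, its upper face 189 mm above the table with the column down. Origin: the clamp's stiff tilt joint on the boom, 158 mm from the tube's axis, 184 mm high. Not to be touched.
- candle_jar: Bystander: a terracotta candle jar with a wooden cap, 72 mm in diameter, 75 mm high, right of the stand. Origin under its middle.
- piece_bowl: Bystander: a white china bowl of puzzle pieces, 116 mm across, 45 mm high, behind the stand. Origin under its middle.
- glasses_case: Bystander: a blue glasses case, 160 x 62 x 42 mm, lying on the left. Origin under its middle.
- mug: Bystander: a white mug, 80 mm across, 92 mm high, to the robot's right. Origin under its middle.
- tumbler: Bystander: a drinking glass, 72 mm across, 100 mm high, on the right. Origin under its middle.
- button: The grey release button itself, which one finger presses (its origin is not on it but under the tube's axis, in the table plane while the column is down; use button_face).

How it is judged (in metres and radians):
On the way, in this order (a step that is already met when the one before it is completed fails the run):
1. the transport bolt is drawn to its end stop, the column still down (value of joint bolt above 0.031 m and value of joint column_slide below 0.006 m), for 0.2 s.
2. the fingers squeeze the release button in the head, the column still down (value of joint button_slide above 0.0042 m and contact force between the fingers and button above 3 N and value of joint column_slide below 0.02 m), for 0.05 s.
At the end, for the whole second after the job is handed in: The fingers alone hold the head still at the second stop (column within 5 mm of 100 mm), pressing on head and button with more than 3 N each, the button in by more than 4.2 mm; the transport bolt is still drawn back, within 5 mm of its end stop (value of joint column_slide above 0.095 m and velocity of joint column_slide between -0.01 and 0.01 m/s and value of joint button_slide above 0.0042 m and value of joint bolt above 0.03 m and contact force between the fingers and button above 3 N and contact force between the fingers and column_c0 above 3 N); the arm keeps its last pose, push and grip.
It fails at once if the robot touches the phone (contact force between any of the arm, the fingers and phone above 0.5 N).
It fails at once if a bystander is shifted by more than 20 mm (distance of any of candle_jar, piece_bowl, glasses_case, mug, tumbler from where it was at the start of the episode above 0.02 m).
It also fails if it takes over 43 s, if anything falls off the work surface, if the arm or the gripper's body presses on something with over 40 N, if the wrist force passes 120 N, or if a joint passes its speed limit or range.

## Robot

A 6-joint arm with a two-finger parallel gripper is mounted at the origin on the work surface. World frame = base frame: x ahead of the robot, y to its left, z up, the work surface at z = 0. Lengths are in m, angles in degrees, forces in N, time in s.
With the tool pointing down it reaches from about 0.4 to 0.825 m from the base axis. Payload 7 kg.
Tool frame: the origin (TCP) lies midway between the tips of the shut fingers; the grasp point (between the pads) lies r.hold_point_z behind it (r.hold_point_z is the distance from the TCP to the grasp point, in m); z points along the fingers, x is the direction in which the jaws open and shut, and the axes are right-handed (so a half turn about z gives the same grasp; the last joint's range is limited). The gripper opens to 88 mm and grips with 3 to 60 N. Pads are 19 mm wide; open, the fingers measure 130 mm over their backs; the gripper's body (78 mm by 193 mm) begins 47 mm behind the grasp point.
Start: joints at [-57.004, 20.546, 0.682, 0, -70.136, -16.507], TCP at [0.192, -0.647, 0.227] pointing down, gripper open.
Joint ranges: [-176.03, 176.03], [-82.01, 121.73], [-58.28, 71.71], [-173.87, 95.51], [-174.79, -0.11], [-173.66, 173.66]. Speed limits (degrees/s): [136.94, 136.94, 172.46, 180, 180, 180].

## Interface

Orientations are given as [roll, pitch, yaw] about the fixed x, y, z axes, in that order (R = Rz(yaw) Ry(pitch) Rx(roll)).
In Python, from plant import get_state, viewer, close_job, r gives the robot as it stands.
- The arm moves only by the tool apply_moves, never from a script. Its argument "plan" is a list of rows, each a list of 3 entries, a list of its own where there are three numbers: the closure in counts, from 0 (fully open) to 255 (shut), then the shift along the tool's x, y, z in units of 50 mm (1.0 is 50 mm), then the turn about the tool's z in units of 6 degrees (1.0 is 6 degrees). A call has 1 to 12 rows; each row shifts and turns the commanded pose from where the row before left it, along the tool's axes as they then stand; what a row does not reach is not made up. A row lasts 1/8 s, in which the tool goes at most 62.5 mm and 10.7 degrees, less where a joint would pass 70% of its speed; a pose out of reach is approached as far as the arm can. A call is refused whole if a number of a shift passes 1 or a number of a turn 1, either way. A call with a gripper value outside its range is refused whole. The fingers move at their own pace and stop on an object; "squeeze" is the grip in N (left out, the last holds). Time passes only in rows, so rows that do not move let the fingers close. It gives the time, the measured TCP pose, the force and the opening at its end, in the units of the state.
- get_state(): the state, without advancing time (a new reading comes with each control period).
- viewer.capture(name): name is "side" or "top" or "wrist"; returns a dict with "frame" (384x512x3 uint8, blue, green, red), "K" (3x3 intrinsics, pixels), "R" (3x3) and "t" (3): a world point X has camera coordinates R X + t; the wrist camera has in their place "mount" (4x4, takes a point from camera to tool coordinates, whose origin is the TCP and whose axes are the tool frame's). Camera axes: x right, y down, z forward; pixel columns grow to the right and rows downward; lengths in m; the calibration is good to about 2 mm. A picture is of the moment at which its call begins: read the wrist's pose just before it. There is no depth.
- close_job(): hands the job in, once; it reports no verdict.
The state is a dict: "time_s": time; "joints": joint angles; "qd": joint speeds; "joint_torque": joint torques, N m; "tcp_pos": TCP position; "eef_rot": TCP orientation; "contact_force": force on the tool from outside, world axes, zero at the start; "moment": the same for the moment, N m; "gripper_width": finger opening in m.
Only numpy, scipy, OpenCV 4.12 (cv2) and the standard library are available. Lean on these libraries where they do the work, as an engineer would, in place of code of your own. Each camera call takes 0.05 s, during which the arm holds its last target.

## Working session

There is one attempt and no reset: what is moved stays moved. The work goes in short steps, Python scripts to look and compute and a tool call to move; the robot and the scene stay as the last step left them, time stands still between calls to the robot, and variables do not carry over. Pictures are saved under pics/ and viewed, and the job is handed in when it is done.

Besides the shell and the picture viewer there is one more tool, called after "Call:" as name([rows], argument=value, ...), one row to a line, values as JSON. apply_moves: Moves the arm, as the interface text tells. Its arguments: {"type":"object","properties":{"plan":{"type":"array","items":{"type":"array"}},"squeeze":{"type":"number"}},"required":["plan"]}

```bash
ls; mkdir -p pics; python3 - <<'E'
from plant import get_state, viewer, r
import cv2, numpy as np
s=get_state(); print(s); print(r.hold_point_z)
for n in ["side","top","wrist"]:
    c=viewer.capture(n); cv2.imwrite(f"pics/{n}0.png",c["frame"]); print(n,{k:np.round(v,4).tolist() for k,v in c.items() if k!="frame"})
    np.savez(f"{n}0.npz",**c)
E
```

```text
pics
{'time_s': 0.0, 'joints': array([-5.70027406e+01,  2.05918446e+01,  6.34053818e-01, -1.95841375e-02,
       -7.01366503e+01, -1.65074761e+01]), 'qd': array([ 0.09199802,  0.04960364,  0.06825727, -0.09692921, -0.02646512,
       -0.03545049]), 'joint_torque': array([-3.29181212e-04, -5.82721174e+01,  2.93075484e+01,  6.99774876e+00,
        7.04835678e-03, -1.70997755e-04]), 'tcp_pos': array([ 0.1914323 , -0.64677338,  0.22562189]), 'eef_rot': array([-1.79990814e+02, -9.57799036e-02,  1.06483106e+02]), 'contact_force': array([ 0.93789647, -0.44899527,  0.83073168]), 'moment': array([0.01612837, 0.02878969, 0.02869058]), 'gripper_width': 0.08760706316885078}
0.0188
side {'K': [[446.531, 0.0, 259.9593], [0.0, 446.531, 188.9828], [0.0, 0.0, 1.0]], 'R': [[-0.8277, -0.5608, -0.0215], [-0.3038, 0.4799, -0.8231], [0.4719, -0.6747, -0.5676]], 't': [0.4752, 0.3445, 1.0941]}
top {'K': [[414.2247, 0.0, 258.6819], [0.0, 414.2247, 194.889], [0.0, 0.0, 1.0]], 'R': [[0.0188, -0.9998, 0.0077], [-0.9979, -0.0193, -0.062], [0.0621, -0.0065, -0.998]], 't': [-0.0815, 0.5862, 1.5898]}
wrist {'K': [[276.8217, 0.0, 255.2279], [0.0, 276.8217, 191.4741], [0.0, 0.0, 1.0]], 'mount': [[1.0, 0.001, 0.0012, 0.0004], [-0.0013, 0.9626, 0.2711, -0.0727], [-0.0009, -0.2711, 0.9626, -0.1575], [0.0, 0.0, 0.0, 1.0]]}
```

View pics/side0.png

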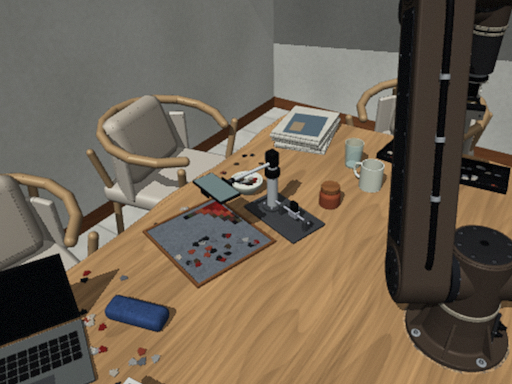

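View pics/top0.png

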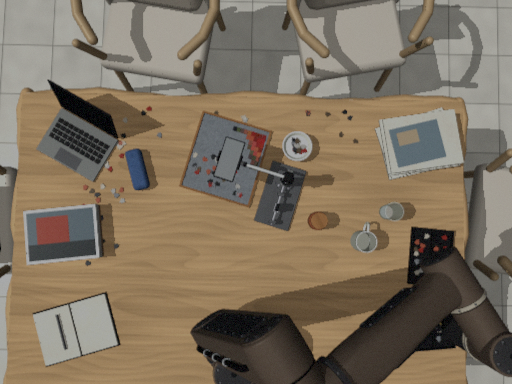

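View pics/wrist0.png

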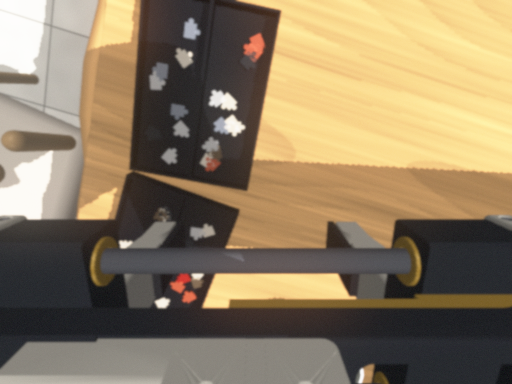

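The arm is parked to the right. The stand is near (288,180) in the top view and (273,170) in the side view. I'll zoom in on both.

```bash
python3 - <<'E'
import cv2, numpy as np
t=cv2.imread("pics/top0.png")[130:240,210:330]; s=cv2.imread("pics/side0.png")[135:255,185:350]
cv2.imwrite("pics/topz.png",cv2.resize(t,None,fx=5,fy=5,interpolation=cv2.INTER_CUBIC))
cv2.imwrite("pics/sidez.png",cv2.resize(s,None,fx=4.8,fy=4.8,interpolation=cv2.INTER_CUBIC))
E
```

```text
(no output)
```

View pics/topz.png

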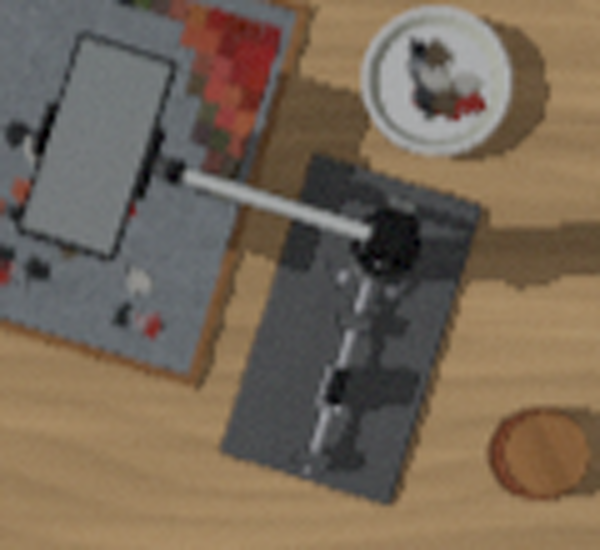

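View pics/sidez.png

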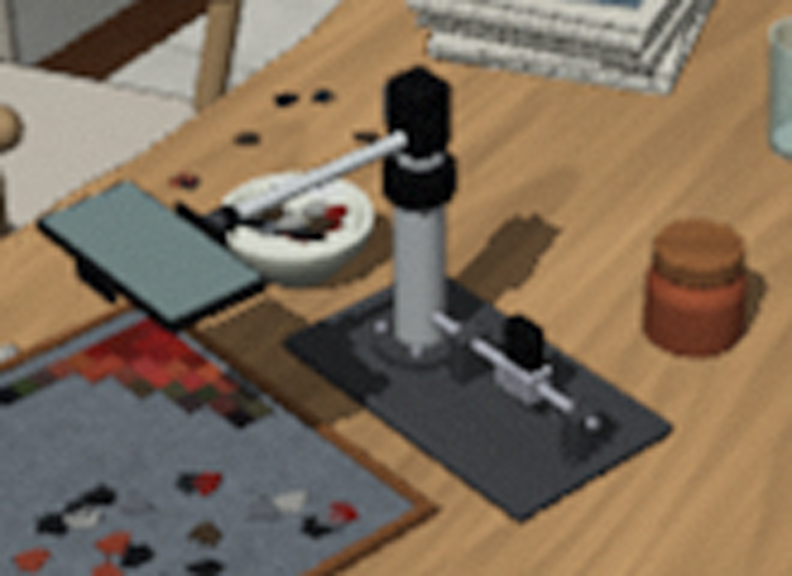

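```bash
cat > h.py <<'E'
import numpy as np, cv2
def ray(c,uv):
    d=np.linalg.inv(c["K"])@np.array([uv[0],uv[1],1.0]); R=c["R"]; return -R.T@c["t"], R.T@d
def onz(c,uv,z):
    o,d=ray(c,uv); return o+d*(z-o[2])/d[2]
def proj(c,X):
    p=c["K"]@(c["R"]@np.asarray(X)+c["t"]); return p[:2]/p[2]
def two(c1,u1,c2,u2):
    o1,d1=ray(c1,u1);o2,d2=ray(c2,u2);d1/=np.linalg.norm(d1);d2/=np.linalg.norm(d2)
    a=np.linalg.lstsq(np.c_[d1,-d2],o2-o1,rcond=None)[0]; p,q=o1+a[0]*d1,o2+a[1]*d2
    return (p+q)/2,np.linalg.norm(p-q)
E
python3 - <<'E'
from h import *
T=np.load("top0.npz");S=np.load("side0.npz")
tz=lambda x,y:((x+.5)/5-.5+210,(y+.5)/5-.5+130)
sz=lambda x,y:((x+.5)/4.8-.5+185,(y+.5)/4.8-.5+135)
C=np.array([onz(T,tz(*p),0.012)[:2] for p in [(315,153),(487,210),(395,503),(222,450)]])
print(C.round(4), np.linalg.norm(C-np.roll(C,-1,0),axis=1).round(4))
ex=(C[0]+C[1]-C[2]-C[3]); th=np.degrees(np.arctan2(ex[1],ex[0])); e=ex/np.linalg.norm(ex)
ey=(C[0]+C[3]-C[1]-C[2]); print("yaw",th,np.degrees(np.arctan2(-ey[0],ey[1])))
cen=C.mean(0); org=cen+e*0.054; print("org",org)
CS=np.array([onz(S,sz(*p),0.012)[:2] for p in [(672,430),(520,520),(285,342)]]);print("side corners",CS, np.linalg.norm(np.diff(CS,axis=0),axis=1))
print("side cen", (CS[0]+CS[2])/2, "yaw", np.degrees(np.arctan2(*(CS[2]-CS[1])[::-1])))
# knob top center
print("knob top view z.087",onz(T,tz(338,383),0.087)); 
print("knob two",two(T,tz(338,385),S,sz(524,343)))
print("head 2v",two(T,tz(388,240),S,sz(417,95)), onz(T,tz(390,240),.215))
# bystanders
print("bowl",onz(T,tz(437,80),.045),"jar",onz(T,tz(540,453),.075))
print("phone",[onz(T,tz(*p),.189).round(3)[:2].tolist() for p in [(83,35),(175,68),(112,258),(20,228)]])
E
```

```text
[[ 0.7253 -0.1224]
 [ 0.683  -0.2578]
 [ 0.453  -0.189 ]
 [ 0.4915 -0.054 ]] [0.1419 0.2401 0.1404 0.2435]
yaw -16.474284818261523 -16.62838264219315
org [ 0.64001473 -0.17111513]
side corners [[ 0.44771078 -0.18057287]
 [ 0.48670653 -0.04927001]
 [ 0.72154192 -0.12168882]] [0.1369712  0.24574814]
side cen [ 0.58462635 -0.15113085] yaw -17.138777690108057
knob top view z.087 [ 0.54263814 -0.13940585  0.087     ]
knob two (array([ 0.54066539, -0.14079205,  0.07176618]), np.float64(0.0023358130592478266))
head 2v (array([ 0.63661595, -0.16497463,  0.2174874 ]), np.float64(0.0009152936503920422)) [ 0.636513   -0.16676532  0.215     ]
bowl [ 0.778918   -0.21407327  0.045     ] jar [ 0.49364111 -0.29182939  0.075     ]
phone [[0.779, 0.048], [0.757, -0.017], [0.623, 0.024], [0.643, 0.089]]
```

Measured against the given sizes:

| Item | Measured | Given |
|---|---|---|
| Plate | about 242 x 141 mm | 248 x 140 mm |
| Tube axis | about (0.637, -0.168) | not given |
| Stand yaw | about -16.7° | not given |
| Knob | about (0.541, -0.140), z 0.072 | z 0.072 |
| Knob to tube axis | 100 mm | 100 mm |

These agree well enough to move. I'll grip the knob across its 14 mm thickness with tool yaw 73.3°, so the camera faces away from the tube.

Call:
apply_moves([
  [0,[0,0,0],1],
  [0,[0,0,0],1],
  [0,[0,0,0],1],
  [0,[0,0,0],1],
  [0,[0,0,0],1],
  [0,[0,0,0],0.53],
])

```text
time_s: 0.9
tcp_pos: [0.1915, -0.647, 0.2262]
eef_rot: [-180.0, -0.0, 73.2]
contact_force: [-0.2, 0.6, -0.5]
gripper_width: 0.0877
```

Call:
apply_moves([
  [0,[0.5,0.16,0],0],
  [0,[0.97,0.31,0],0],
  [0,[0.97,0.31,0],0],
  [0,[0.97,0.31,0],0],
  [0,[0.97,0.31,0],0],
  [0,[0.97,0.31,0],0],
  [0,[0.97,0.31,0],0],
  [0,[0.97,0.31,0],0],
  [0,[0.97,0.31,0],0],
  [0,[0.97,0.31,0],0],
  [0,[0.97,0.31,0],0],
  [0,[0.97,0.31,0],0],
])

```text
time_s: 2.4
tcp_pos: [0.5236, -0.1619, 0.2266]
eef_rot: [180.0, -0.0, 73.3]
contact_force: [1.2, 0.1, 0.4]
gripper_width: 0.0875
```

Call:
apply_moves([
  [0,[0.5,0.15,0],0],
  [0,[0,0,0],0],
  [0,[0,0,0],0],
  [0,[0,0,0],0],
])

```text
time_s: 2.9
tcp_pos: [0.5368, -0.1425, 0.2266]
eef_rot: [-180.0, 0.0, 73.3]
contact_force: [0.1, 0.6, -0.0]
gripper_width: 0.0877
```

```bash
cat > snap.py <<'E'
import sys,cv2,numpy as np
from plant import get_state,viewer
s=get_state(); print({k:np.round(s[k],4).tolist() for k in ["time_s","tcp_pos","eef_rot","contact_force","gripper_width","joints"]})
for a in sys.argv[2:]:
    c=viewer.capture(a); cv2.imwrite(f"pics/{a}{sys.argv[1]}.png",c["frame"]); np.savez(f"{a}{sys.argv[1]}.npz",tcp=s["tcp_pos"],rot=s["eef_rot"],**c)
E
python3 snap.py 1 wrist side top
```

```text
{'time_s': 2.9, 'tcp_pos': [0.5368, -0.1425, 0.2266], 'eef_rot': [-179.9916, 0.0047, 73.2543], 'contact_force': [0.1429, 0.6152, -0.0456], 'gripper_width': 0.0877, 'joints': [5.3413, 9.3194, -14.5842, 0.0013, -66.106, -112.0875]}
```

View pics/wrist1.png

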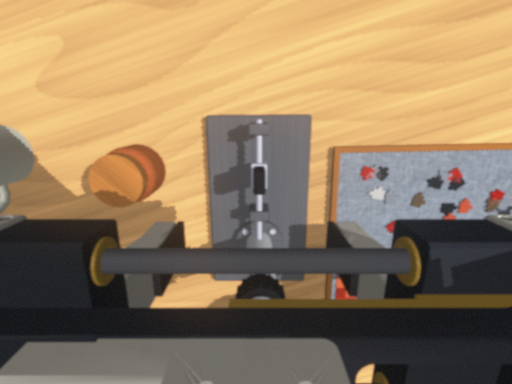

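View pics/side1.png

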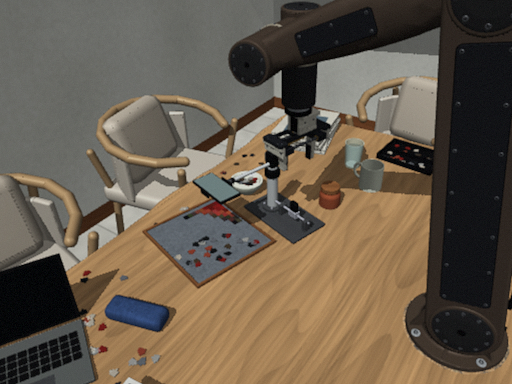

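In the wrist view the knob's top is near (259,179), the plate edges run vertically so yaw is right, and the jar is at (125,178). I'll measure the knob and the plate edges.

```bash
cat >> h.py <<'E'
from scipy.spatial.transform import Rotation as Ro
def wz(c,uv,z):
    R=Ro.from_euler('xyz',c["rot"],degrees=True).as_matrix(); M=c["mount"]
    d=R@M[:3,:3]@np.linalg.inv(c["K"])@np.array([uv[0],uv[1],1.0]); o=c["tcp"]+R@M[:3,3]
    return o+d*(z-o[2])/d[2]
E
python3 - <<'E'
from h import *
c=np.load("wrist1.npz"); f=c["frame"]
cv2.imwrite("pics/w1z.png",cv2.resize(f[100:300,190:330],None,fx=4,fy=3,interpolation=cv2.INTER_CUBIC)[:600])
g=f.max(2); m=(g<35).astype(np.uint8); m[215:]=0
n,l,st,ce=cv2.connectedComponentsWithStats(m)
for i in range(1,n):
    if st[i,4]>60 and 200<ce[i][0]<320: print(st[i],ce[i])
# plate edges
for v in (120,140,160,200): print(v, g[v,195:215].tolist(), g[v,302:320].tolist())
E
```

```text
120 [238, 240, 239, 238, 238, 227, 203, 179, 169, 160, 140, 121, 118, 124, 125, 126, 126, 127, 123, 125] [127, 126, 128, 126, 128, 127, 125, 125, 142, 183, 219, 231, 233, 231, 230, 231, 232, 233]
140 [232, 232, 233, 236, 237, 236, 228, 207, 188, 169, 157, 137, 116, 114, 120, 122, 125, 122, 121, 123] [124, 121, 123, 123, 122, 121, 122, 140, 185, 225, 236, 238, 239, 238, 236, 235, 233, 234]
160 [233, 233, 232, 231, 229, 229, 226, 216, 190, 166, 157, 149, 133, 116, 111, 118, 120, 118, 119, 118] [116, 117, 121, 118, 119, 118, 130, 158, 196, 218, 221, 222, 222, 223, 223, 224, 225, 225]
200 [244, 245, 245, 245, 245, 244, 243, 243, 243, 240, 233, 211, 182, 164, 140, 116, 111, 116, 117, 117] [118, 118, 117, 116, 128, 158, 201, 225, 228, 226, 226, 225, 225, 224, 225, 224, 225, 224]
```

View pics/w1z.png

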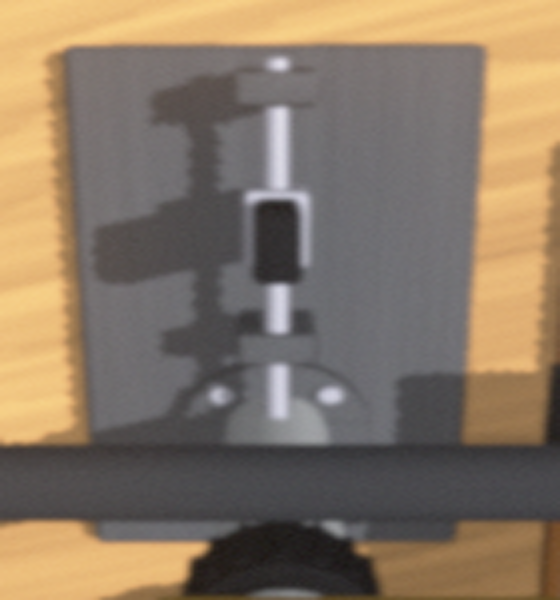

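```bash
python3 - <<'E'
from h import *
c=np.load("wrist1.npz")
e=np.array([np.cos(np.radians(-16.7)),np.sin(np.radians(-16.7))]); n=np.array([-e[1],e[0]])
z=lambda x,y:((x+.5)/4-.5+190,(y+.5)/3-.5+100)
for name,p,h in [("knob far",(278,283),.087),("knob near top",(277,198),.087),("knob cen",(277.5,240),.08),("plate NL",(66,46),.012),("plate NR",(484,46),.012),("plate FR",(455,540),.012),("plate FL",(100,540),.012)]:
    X=wz(c,z(*p),h); print(name,X.round(4),"s,t about est org:",((X[:2]-[.637,-.168])@e).round(4),((X[:2]-[.637,-.168])@n).round(4))
E
```

```text
knob far [ 0.5511 -0.1413  0.087 ] s,t about est org: -0.0899 0.0009
knob near top [ 0.5203 -0.1325  0.087 ] s,t about est org: -0.122 0.0005
knob cen [ 0.5369 -0.1372  0.08  ] s,t about est org: -0.1047 0.0008
plate NL [ 0.4504 -0.182   0.012 ] s,t about est org: -0.1747 -0.067
plate NR [ 0.4893 -0.0523  0.012 ] s,t about est org: -0.1747 0.0684
plate FR [ 0.723  -0.1202  0.012 ] s,t about est org: 0.0687 0.0705
plate FL [ 0.6839 -0.2505  0.012 ] s,t about est org: 0.0686 -0.0655
```

The knob's centre is about 104 mm from the axis, so the bolt starts roughly 4 mm out. I need to shift +5 mm in tool x, then go down to TCP z 0.060, which keeps the tips above the 54 mm carriage.

Call:
apply_moves([
  [0,[0.1,0,0.5],0],
  [0,[0,0,0.9],0],
  [0,[0,0,0.9],0],
  [0,[0,0,0.6],0],
  [0,[0,0,0.42],0],
  [0,[0,0,0],0],
  [0,[0,0,0],0],
], squeeze=15)

```text
time_s: 3.92
tcp_pos: [0.5393, -0.1372, 0.0615]
eef_rot: [179.9, -0.0, 73.3]
contact_force: [0.3, -0.1, 0.4]
gripper_width: 0.0879
```

Call:
apply_moves([
  [255,[0,0,0],0],
  [255,[0,0,0],0],
  [255,[0,0,0],0],
  [255,[0,0,0],0],
  [255,[0,0,0],0],
  [255,[0,0,0],0],
  [255,[0,0,0],0],
  [255,[0,0,0],0],
])

```text
time_s: 4.92
tcp_pos: [0.5379, -0.138, 0.0605]
eef_rot: [-179.9, 0.1, 73.3]
contact_force: [-3.5, -16.7, -0.1]
gripper_width: 0.0135
```

```bash
python3 snap.py 2 wrist
```

```text
{'time_s': 4.925, 'tcp_pos': [0.5379, -0.138, 0.0605], 'eef_rot': [-179.9178, 0.1153, 73.3343], 'contact_force': [-3.4959, -16.7098, -0.0706], 'gripper_width': 0.0135, 'joints': [5.8695, 18.9542, -26.3435, 0.1064, -44.8225, -112.6109]}
```

View pics/wrist2.png

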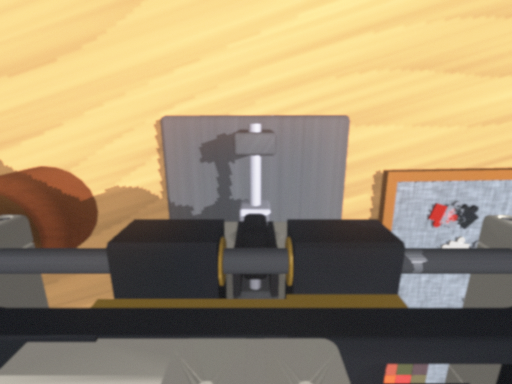

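Gripped at 13.5 mm width, with the knob between the pads near (256,235). The 17 N side load means I'm about 1 mm off-centre, so I'll relieve that first and then draw.

Call:
apply_moves([
  [255,[-0.02,0,0],0],
  [255,[0,0,0],0],
])

```text
time_s: 5.22
tcp_pos: [0.5378, -0.1383, 0.0605]
eef_rot: [-179.9, 0.0, 73.3]
contact_force: [-2.7, -3.1, 0.7]
gripper_width: 0.0137
```

Call:
apply_moves([
  [255,[0,-0.1,0],0],
  [255,[0,-0.1,0],0],
  [255,[0,-0.1,0],0],
  [255,[0,-0.1,0],0],
  [255,[0,-0.1,0],0],
  [255,[0,0,0],0],
  [255,[0,0,0],0],
])

```text
time_s: 6.1
tcp_pos: [0.5138, -0.1311, 0.0605]
eef_rot: [-179.9, 0.0, 73.3]
contact_force: [-2.9, -5.3, 1.7]
gripper_width: 0.0139
```

Call:
apply_moves([
  [255,[0,-0.08,0],0],
  [255,[0,0,0],0],
  [255,[0,0,0],0],
])

```text
time_s: 6.48
tcp_pos: [0.5102, -0.13, 0.0605]
eef_rot: [-180.0, 0.0, 73.3]
contact_force: [-2.1, -6.2, 0.3]
gripper_width: 0.014
```

Call:
apply_moves([
  [255,[0,-0.04,0],0],
  [255,[0,0,0],0],
  [255,[0,0,0],0],
])

```text
time_s: 6.85
tcp_pos: [0.509, -0.1296, 0.0605]
eef_rot: [180.0, 0.0, 73.3]
contact_force: [0.7, -7.5, -2.8]
gripper_width: 0.014
```

Call:
apply_moves([
  [255,[0,-0.04,0],0],
  [255,[0,0,0],0],
  [255,[0,0,0],0],
])

```text
time_s: 7.22
tcp_pos: [0.5089, -0.1295, 0.0606]
eef_rot: [179.8, 0.0, 73.3]
contact_force: [6.8, -13.3, -9.1]
gripper_width: 0.0143
```

The pull force rises and motion stops after 30 mm, about 134 mm from the axis. That is the end stop, expected at 135 mm. I'll relax the load, release and lift.

Call:
apply_moves([
  [255,[-0.01,0.02,0],0],
  [255,[0,0,0],0],
  [0,[0,0,0],0],
  [0,[0,0,0],0],
  [0,[0,0,0],0],
  [0,[0,0,0],0],
])

```text
time_s: 7.98
tcp_pos: [0.5077, -0.129, 0.0606]
eef_rot: [180.0, -0.0, 73.3]
contact_force: [0.6, 0.4, 0.4]
gripper_width: 0.0483
```

Call:
apply_moves([
  [0,[0,0,-0.3],0],
  [0,[0,0,-0.8],0],
  [0,[0,0,-1],0],
  [0,[0,0,-1],0],
  [0,[0,0,-0.8],0],
  [0,[0,0,0],0],
  [0,[0,0,0],0],
])

```text
time_s: 8.85
tcp_pos: [0.5072, -0.1291, 0.2559]
eef_rot: [180.0, -0.0, 73.3]
contact_force: [0.2, -0.2, -0.5]
gripper_width: 0.0879
```

```bash
python3 snap.py 3 wrist side; python3 - <<'E'
import cv2
cv2.imwrite("pics/s3z.png",cv2.resize(cv2.imread("pics/side3.png")[100:250,185:350],None,fx=4.5,fy=4,interpolation=cv2.INTER_CUBIC))
E
```

```text
{'time_s': 8.85, 'tcp_pos': [0.5072, -0.1291, 0.2559], 'eef_rot': [179.9796, -0.0327, 73.3006], 'contact_force': [0.2411, -0.16, -0.5236], 'gripper_width': 0.0879, 'joints': [7.2019, 5.0793, -15.6452, -0.0231, -69.2436, -113.8931]}
```

View pics/wrist3.png

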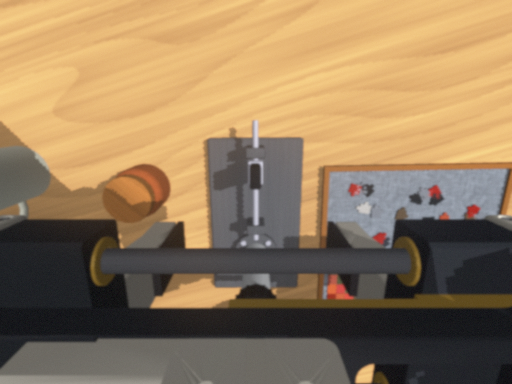

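View pics/s3z.png

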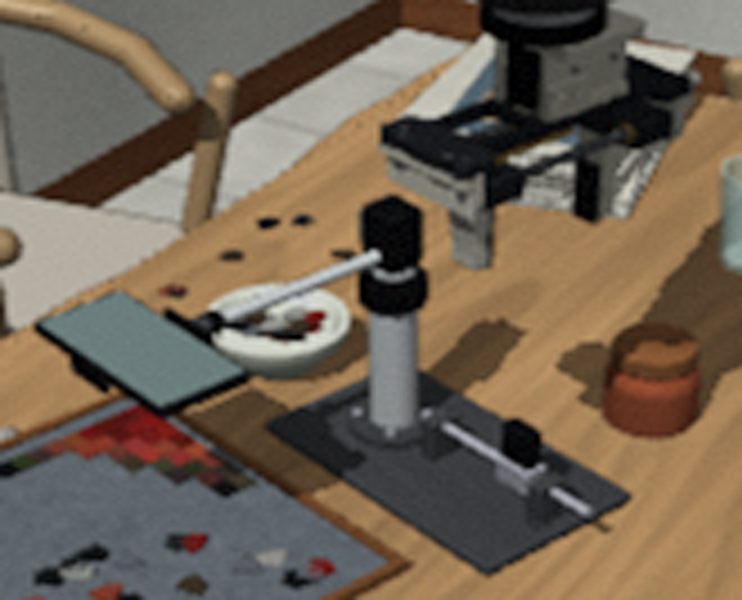

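Bolt drawn: the knob in the wrist view is now near (255,175), close to the outer guide, and the column is still down. Next I go above the head, offset 50 mm to the stand's -y so the camera can see it, and turn to yaw 163.3°.

Call:
apply_moves([
  [0,[0,0,-0.6],0],
  [0,[-0.1,0.3,0],0],
  [0,[-0.3,0.8,0],0],
  [0,[-0.3,0.8,0],0],
  [0,[-0.3,0.8,0],0],
  [0,[0,0,0],0],
  [0,[0,0,0],-1],
  [0,[0,0,0],-1],
  [0,[0,0,0],-1],
  [0,[0,0,0],-1],
  [0,[0,0,0],-1],
  [0,[0,0,0],-1],
])

```text
time_s: 10.45
tcp_pos: [0.622, -0.2155, 0.2844]
eef_rot: [-179.9, -0.1, 109.5]
contact_force: [0.1, -0.4, 0.2]
gripper_width: 0.0875
```

Call:
apply_moves([
  [0,[0,0,0],-1],
  [0,[0,0,0],-1],
  [0,[0,0,0],-1],
  [0,[0,0,0],-1],
  [0,[0,0,0],-1],
  [0,[0,0,0],-1],
  [0,[0,0,0],-1],
  [0,[0,0,0],-1],
  [0,[0,0,0],-1],
  [0,[0,0,0],0],
  [0,[0,0,0],0],
])

```text
time_s: 11.82
tcp_pos: [0.6223, -0.2157, 0.285]
eef_rot: [-180.0, -0.0, 163.2]
contact_force: [-0.0, 0.9, -0.0]
gripper_width: 0.0875
```

```bash
python3 snap.py 4 wrist; python3 - <<'E'
from h import *
c=np.load("wrist3.npz"); e=np.array([np.cos(np.radians(-16.7)),np.sin(np.radians(-16.7))]); n=np.array([-e[1],e[0]])
for p in [(255,189),(255,163)]:
  X=wz(c,p,.087)[:2]-[.638,-.167]; print("knob edge s,t",X@e,X@n)
E
```

```text
{'time_s': 11.825, 'tcp_pos': [0.6223, -0.2157, 0.285], 'eef_rot': [-179.9923, -0.0499, 163.1854], 'contact_force': [-0.0333, 0.8828, -0.0219], 'gripper_width': 0.0875, 'joints': [-2.1921, 17.4136, 3.7202, -0.0053, -76.3568, -14.6213]}
knob edge s,t -0.12050433509622964 -0.0005351931656413368
knob edge s,t -0.15256474732876119 -0.0005693373355589143
```

View pics/wrist4.png

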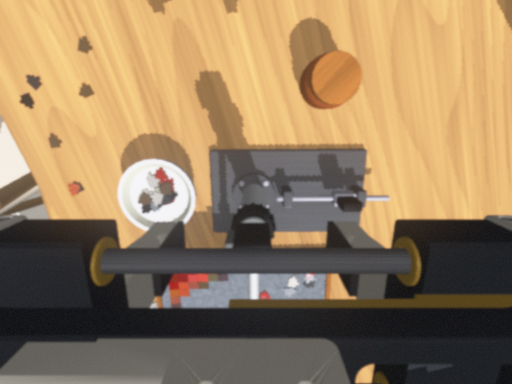

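```bash
python3 - <<'E'
from h import *
c=np.load("wrist4.npz"); f=c["frame"][140:310,190:380]
cv2.imwrite("pics/w4z.png",cv2.resize(cv2.convertScaleAbs(f,alpha=1.6,beta=20),None,fx=4,fy=3.5,interpolation=cv2.INTER_CUBIC))
for X in [(.638,-.167,.224),(.638,-.167,.198)]:
    M=np.eye(4);M[:3,:3]=Ro.from_euler('xyz',c["rot"],degrees=True).as_matrix();M[:3,3]=c["tcp"]
    p=np.linalg.inv(M@c["mount"])@np.r_[X,1]; q=c["K"]@p[:3]; print(q[:2]/q[2])
E
```

```text
[253.79996782 259.21147558]
[253.93246311 245.64969511]
```

View pics/w4z.png

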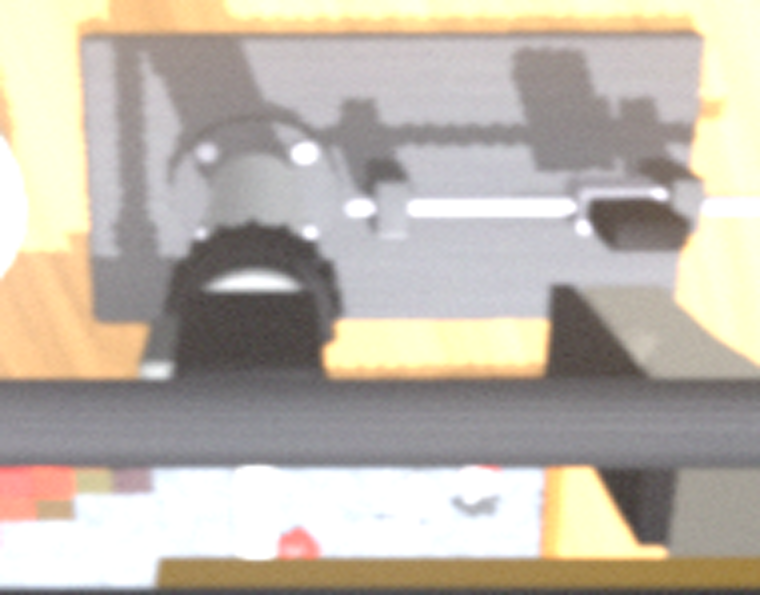

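```bash
python3 - <<'E'
from h import *
c=np.load("wrist4.npz"); e=np.array([np.cos(np.radians(-16.7)),np.sin(np.radians(-16.7))]); n=np.array([-e[1],e[0]])
z=lambda x,y:((x+.5)/4-.5+190,(y+.5)/3.5-.5+140)
for nm,p,h in [("headL",(177,293),.172),("headR",(323,293),.172),("plateNE",(83,34),.012),("plateNW",(701,34),.012),("plate SE",(97,320),.012),("ring",(170,290),.162),("ring",(338,290),.162)]:
  X=wz(c,z(*p),h)[:2]; Y=X-[.638,-.167]; print(nm,X.round(4),"s,t",(Y@e).round(4),(Y@n).round(4))
Y=c["tcp"][:2]-[.638,-.167]; print("tcp",Y@e,Y@n)
E
```

```text
headL [ 0.6546 -0.1851] s,t 0.0211 -0.0126
headR [ 0.618  -0.1741] s,t -0.0172 -0.0126
plateNE [ 0.6831 -0.2538] s,t 0.0682 -0.0701
plateNW [ 0.4539 -0.1848] s,t -0.1712 -0.07
plate SE [ 0.7227 -0.1226] s,t 0.0684 0.0669
ring [ 0.6581 -0.183 ] s,t 0.0238 -0.0095
ring [ 0.6144 -0.1698] s,t -0.0218 -0.0095
tcp -0.0010065916444644935 -0.05117601017870309
```

The head centre is about (0.640, -0.168), within 2 mm of the origin estimate, and the grey button is on the image's left (+x) side, as expected. I'll move over it and descend to TCP z 0.179.

Call:
apply_moves([
  [0,[-0.07,0.3,0],0],
  [0,[0,0.5,0],0],
  [0,[0,0.22,0],0],
  [0,[0,0,0],0],
  [0,[0,0,0],0],
], squeeze=30)

```text
time_s: 12.5
tcp_pos: [0.6405, -0.1682, 0.2856]
eef_rot: [-180.0, -0.0, 163.3]
contact_force: [-0.1, 0.3, -0.5]
gripper_width: 0.0877
```

Call:
apply_moves([
  [0,[0,0,0.5],0],
  [0,[0,0,0.6],0],
  [0,[0,0,0.5],0],
  [0,[0,0,0.5],0],
  [0,[0,0,0],0],
  [0,[0,0,0],0],
])

```text
time_s: 13.25
tcp_pos: [0.6411, -0.1686, 0.1818]
eef_rot: [-180.0, 0.1, 163.3]
contact_force: [-0.4, 0.1, 1.0]
gripper_width: 0.0878
```

```bash
python3 snap.py 5 wrist side; python3 - <<'E'
import cv2
cv2.imwrite("pics/s5z.png",cv2.resize(cv2.imread("pics/side5.png")[60:250,185:370],None,fx=4,fy=3.1,interpolation=cv2.INTER_CUBIC))
E
```

```text
{'time_s': 13.25, 'tcp_pos': [0.6411, -0.1686, 0.1818], 'eef_rot': [-179.9913, 0.0743, 163.296], 'contact_force': [-0.358, 0.1349, 1.0063], 'gripper_width': 0.0878, 'joints': [2.1061, 21.0461, -4.5907, 0.0357, -64.2957, -18.8256]}
```

View pics/s5z.png

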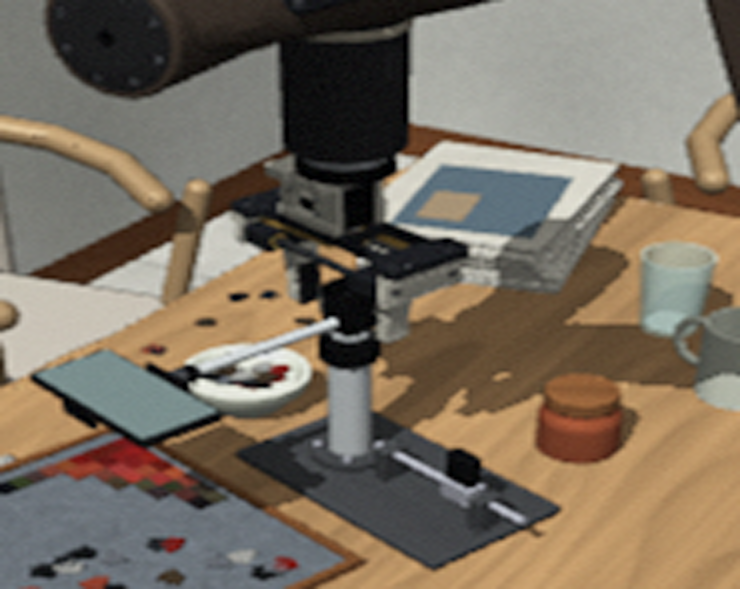

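View pics/wrist5.png

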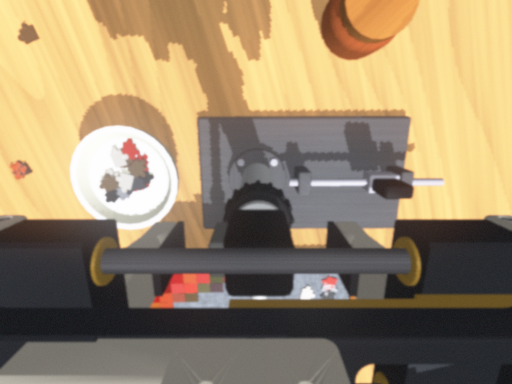

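The fingers straddle the head: in the wrist view the head is at u≈226–293 between the pads at ≈180 and ≈330. I'll close on it.

Call:
apply_moves([
  [255,[0,0,0.04],0],
  [255,[0,0,0],0],
  [255,[0,0,0],0],
  [255,[0,0,0],0],
  [255,[0,0,0],0],
  [255,[0,0,0],0],
  [255,[0,0,0],0],
  [255,[0,0,0],0],
], squeeze=30)

```text
time_s: 14.35
tcp_pos: [0.6399, -0.1678, 0.1786]
eef_rot: [180.0, -0.1, 163.3]
contact_force: [-4.2, 3.8, 2.2]
gripper_width: 0.0345
```

Width is 34.5 mm, so the button is fully in. Side load is small. I'll pull straight up in gentle steps and check the force.

Call:
apply_moves([
  [255,[0,0,0],0],
  [255,[0,0,-0.06],0],
  [255,[0,0,-0.1],0],
  [255,[0,0,-0.14],0],
  [255,[0,0,-0.1],0],
  [255,[0,0,0],0],
])

```text
time_s: 15.1
tcp_pos: [0.64, -0.1678, 0.1991]
eef_rot: [180.0, -0.1, 163.3]
contact_force: [-5.3, 3.1, -4.4]
gripper_width: 0.0347
```

```bash
python3 snap.py 6 side; python3 - <<'E'
import cv2
cv2.imwrite("pics/s6z.png",cv2.resize(cv2.imread("pics/side6.png")[60:250,185:370],None,fx=4,fy=3.1,interpolation=cv2.INTER_CUBIC))
E
```

```text
{'time_s': 15.1, 'tcp_pos': [0.64, -0.1678, 0.1991], 'eef_rot': [179.998, -0.0579, 163.3093], 'contact_force': [-5.3132, 3.1135, -4.4227], 'gripper_width': 0.0347, 'joints': [2.1476, 20.3119, -3.3063, -0.0224, -66.436, -18.8294]}
```

View pics/s6z.png

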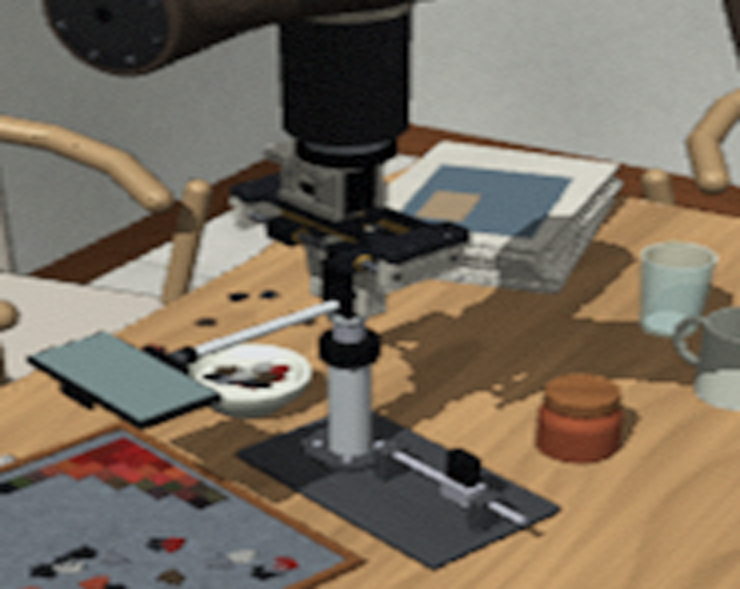

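The column rises with the head: the boom, phone and head are about 20 mm higher, with the tube gap showing above the ring. I'll keep going past the first stop.

Call:
apply_moves([
  [255,[0,0,-0.16],0],
  [255,[0,0,-0.16],0],
  [255,[0,0,-0.16],0],
  [255,[0,0,-0.16],0],
  [255,[0,0,-0.16],0],
  [255,[0,0,-0.16],0],
  [255,[0,0,-0.16],0],
  [255,[0,0,-0.16],0],
  [255,[0,0,-0.12],0],
  [255,[0,0,0],0],
])

```text
time_s: 16.4
tcp_pos: [0.64, -0.1678, 0.2698]
eef_rot: [180.0, -0.0, 163.3]
contact_force: [-7.5, 3.1, -4.9]
gripper_width: 0.0347
```

Call:
apply_moves([
  [255,[0,0,-0.1],0],
  [255,[0,0,-0.06],0],
  [255,[0,0,0],0],
  [255,[0,0,0],0],
])

```text
time_s: 16.9
tcp_pos: [0.64, -0.1678, 0.2775]
eef_rot: [180.0, -0.0, 163.3]
contact_force: [-5.4, 3.2, -5.6]
gripper_width: 0.0344
```

Call:
apply_moves([
  [255,[0,0,-0.03],0],
  [255,[0,0,0],0],
  [255,[0,0,0],0],
])

```text
time_s: 17.27
tcp_pos: [0.6399, -0.1677, 0.2787]
eef_rot: [180.0, -0.1, 163.3]
contact_force: [-5.7, 2.1, -6.7]
gripper_width: 0.0345
```

Call:
apply_moves([
  [255,[0,0,-0.02],0],
  [255,[0,0,0],0],
  [255,[0,0,0],0],
])

```text
time_s: 17.65
tcp_pos: [0.6399, -0.1678, 0.2787]
eef_rot: [180.0, -0.1, 163.3]
contact_force: [-6.2, 2.2, -11.2]
gripper_width: 0.0349
```

Motion stopped at 100.1 mm of rise and the downward force rose from 5 to 11 N, so the head is at the second stop. I'll wait for any creep, then look.

Call:
apply_moves([
  [255,[0,0,0],0],
  [255,[0,0,0],0],
  [255,[0,0,0],0],
  [255,[0,0,0],0],
  [255,[0,0,0],0],
  [255,[0,0,0],0],
  [255,[0,0,0],0],
  [255,[0,0,0],0],
])

```text
time_s: 18.65
tcp_pos: [0.6399, -0.1677, 0.2787]
eef_rot: [180.0, -0.1, 163.3]
contact_force: [-5.2, 2.9, -10.8]
gripper_width: 0.0347
```

```bash
python3 snap.py 7 side top wrist; python3 - <<'E'
import cv2,numpy as np
cv2.imwrite("pics/s7z.png",cv2.resize(cv2.imread("pics/side7.png")[60:250,185:370],None,fx=4,fy=3.1,interpolation=cv2.INTER_CUBIC))
a=cv2.imread("pics/top0.png");b=cv2.imread("pics/top7.png")
cv2.imwrite("pics/t7.png",np.hstack([a[100:290,110:480],b[100:290,110:480]]))
E
```

```text
{'time_s': 18.65, 'tcp_pos': [0.6399, -0.1677, 0.2787], 'eef_rot': [179.997, -0.1001, 163.3047], 'contact_force': [-5.2011, 2.9453, -10.8384], 'gripper_width': 0.0347, 'joints': [2.144, 17.8729, 3.5748, -0.0363, -75.7957, -18.8303]}
```

View pics/s7z.png

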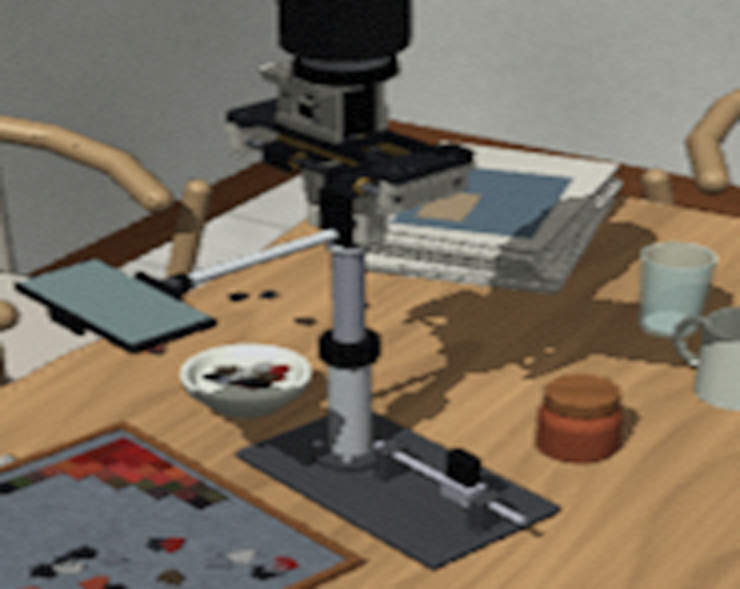

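View pics/t7.png

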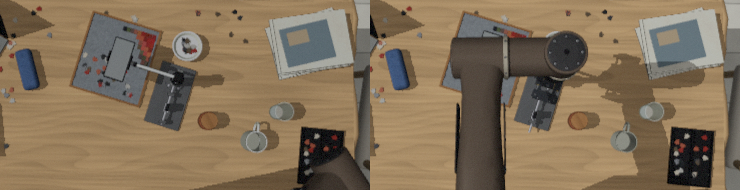

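View pics/wrist7.png

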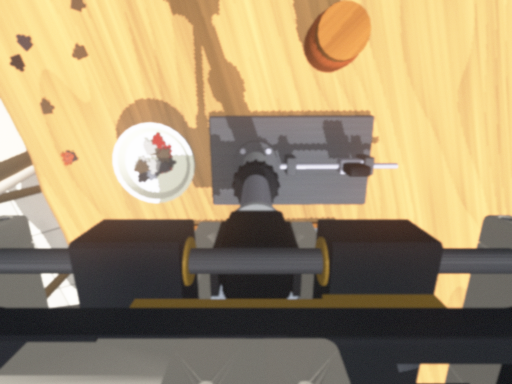

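The side view shows the head up, with a long bare column above the ring at (348,350). The bolt knob is still drawn at (462,465) and the bystanders look unmoved. In the wrist view both pads close on the head. The pose did not change over the one-second wait, so I'm handing in.

```bash
python3 -c "
from plant import close_job,get_state
print(close_job()); s=get_state(); print(s['time_s'],s['tcp_pos'],s['gripper_width'],s['contact_force'])"
```

```text
the job is handed in; nothing more can be done
None
the job is handed in; nothing more can be done
```

The phone stand is up at its second, topmost stop. The gripper is holding it there with the release button squeezed in, ready for you to tighten the clamp ring. I handed the job in at about 18.8 s of the 43 s allowed; the hand-in gives no verdict.

- **Transport bolt:** I gripped the knob across its thickness and drew it about 30 mm until it stopped moving. Its middle then measured about 134.5 mm from the tube's axis, against 135 mm expected at the end stop. It was still drawn back in the last pictures.
- **Head and button:** I squeezed with 30 N. The measured width stayed at 34.4–34.9 mm, which means the button is fully in (36 mm nominal; the gripper read up to 0.5 mm low on the knob too).
- **Column:** It rose 100.1 mm in one pull past the first stop, then stopped. The downward force went from about 6 N to 11 N against the stop. Nothing crept in a one-second wait before hand-in.
- **Other things on the table:** Nothing looked moved in the final pictures, though I judged this by eye rather than measuring. The arm hid the bowl and phone from above, so I checked those in the side view. I saw no sign of anything touching the phone.

Two small things disagreed. Gripping the knob about 1 mm off-centre gave a brief 17 N side load, which I relieved before pulling. A steady side load of about 6 N was still on the head grip at the end.

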